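# Close up a floor box with its nested lid set and take off the outer lid

## Task

Close up the steel floor box for the trip to the slab: slide the flat cover inside it fully home over the compartment with the outlets, then pick up the nested lid set (inner and outer lid together) and lower it, without dropping it, onto the box until the inner lid sits in its seat. Then lift the outer lid off alone, since it is only fitted after the floor is laid, leaving the inner lid seated and undisturbed. Finish while still holding the outer lid, level and still, about a hand's breadth clear above the box and touching nothing but the gripper; leave everything else on the bench where it is.

Things in the scene. Friction and masses are not known exactly. Their poses are not given: they have to be found in the camera images.
- floor_box: Open steel floor box fixed to the bench: 130 (x) x 170 (y) x 80 mm high, walls 4 mm, opening 122 x 162. Hubs stick 20 mm out of the y ends below z 50, feet 20 mm out of the x sides below z 34. Origin: centre of its underside; z up. Compartment at -y: a black jack block; at +y: two white duplex outlets. Left or right of the bench middle. The lid fits either way round (half a turn is the same).
- box_seat (a point): Centre of the box's opening at rim height, 80 mm above the bench, axes as the box. The underside of the inner lid's flange rests on the rim at this height when it is seated.
- slide_cover (a joint): Flat aluminium cover 116 (x) x 80 (y) x 4 mm inside the box, top face 50 mm above the bench. Slides along box y, friction about 1.5 N. Value in m: 0 = over the -y compartment (its centre then 38 mm to -y of the box centre), grows towards box +y, 0.076 = at its stop, fully home over the outlets. Starts between 0 and 0.03.
- cover_grip (a point): Centre of the slide cover's upright grip ridge, at the middle of the cover, 57 mm above the bench; axes as the box. Ridge 40 mm long (box x), 10 mm thick (box y), 14 mm high, top 64 mm above the bench. It can be pinched across box y from above with the fingers partly open (box walls at least 38 mm to either side of this point), or pushed.
- inner_grip (a point): Gripping point on the inner lid's upright rib, 8 mm thick (x), 30 mm wide (y), in the lid's middle, standing through the slot of the outer lid to 46 mm above its top face. Point: 16 mm below the rib's top, 38 mm above the flange's underside. Axes: z up, y along the lid's long side. Pinch across x from above; the outer lid rests on the inner, so both rise together (0.35 to 0.66 kg).
- inner_flange (a point): Inner lid: grey plastic plate (flange) 138 (x) x 178 (y) x 4 mm; point: centre of the flange's underside, axes as the lid. Below it a tapered plug 12 mm deep, 116 x 156 mm at the flange, 108 x 148 mm at its foot, which enters the box's opening with 3 mm of play on each side once seated. At the start the plug stands on the bench.
- outer_grip (a point): Midway between the two upright ears of the outer lid, at their mid-height, 18 mm above its top face. Ears 4 mm thick, 24 mm wide (x), 36 mm high, outer faces 54 mm apart along y: pinch them from outside across y, from above. The inner lid's rib stands between them, 8 mm from each, 10 mm higher. Axes: z up, y along the lid's long side.
- outer_skirt (a point): Outer lid: aluminium, 150 (x) x 190 (y) mm, plate 4 mm with a skirt 12 mm deep below it, 0.21 to 0.42 kg. Point: centre of the skirt's lower edge, 34 mm below outer_grip. It lies loose over the inner lid with 3 mm of play, this edge then 8 mm below the underside of the inner lid's flange.
- coupling: Steel conduit coupling standing on end, 31 mm across, 45 mm high. Leave it where it is. Origin: centre of its underside.
- tape_measure: Yellow tape measure, 62 x 36 x 60 mm high. Leave it where it is. Origin: centre of its underside.
- tape_roll: Roll of black tape lying flat, 64 mm across, 19 mm high. Leave it where it is. Origin: centre of its underside.
- spirit_level: Short spirit level, 230 mm long, 22 mm thick, 45 mm high, standing on its edge at the back. Leave it where it is. Origin: centre of its underside.
- screwdriver: Screwdriver lying along x on the right. Leave it where it is. Origin: centre of its underside.
- square_box: Square steel outlet box, 102 x 102 x 40 mm, open side up, on the left. Leave it where it is. Origin: centre of its underside.
- cup: Steel mug, 80 mm across, 95 mm high, at the back. Leave it where it is. Origin: centre of its underside.
Not all that is in view belongs to the job. Leave any pink look-alike of the part that bears inner_grip alone.

How it is judged:
By the outcome, as a careful person would: the job done as asked, in the order asked, and still so for the second after the job is handed in, while the arm keeps its last pose, push and grip.
It also fails if it takes over 72 s, if anything falls off the work surface, if the arm or the gripper's body presses on something with over 40 N, if the wrist force passes 120 N, or if a joint passes its speed limit or range.

## Robot

A 6-joint arm with a two-finger parallel gripper is mounted at the origin on the work surface. World frame = base frame: x ahead of the robot, y to its left, z up, the work surface at z = 0. Lengths are in mm, angles in rad, forces in N, time in s.
With the tool pointing down it reaches from about 300 to 775 mm from the base axis. Payload 14.6 kg.
Tool frame: the origin (TCP) lies between the finger pads; the fingertips stand 25 mm ahead of it and the grasp point (between the pads) lies 6 mm ahead of it; z points along the fingers, y is the line along which they close (so a half turn about z gives the same grasp; the last joint's range is limited). The gripper opens to 94 mm and grips with 3 to 60 N. Pads are 16 mm wide; open, the fingers measure 119 mm over their backs; the gripper's body (75 mm by 177 mm) begins 78 mm behind the grasp point.
Start: joints at [-1.312, 0.3, 1.521, -0, 1.321, -0.067], TCP at [176.03, -521.06, 230.446] pointing down, gripper open.
Joint ranges: [-3.03, 3.03], [-0.79, 2.21], [0.23, 2.52], [-1.04, 4.18], [0, 3.07], [-2.55, 2.55]. Speed limits (rad/s): [2.22, 2.22, 2.57, 3.14, 3.14, 3.14].

## Interface

Orientations are given as [roll, pitch, yaw] about the fixed x, y, z axes, in that order (R = Rz(yaw) Ry(pitch) Rx(roll)).
In Python, from cell import manip gives the robot as it stands. The module is installed in compiled form; this text tells all that it offers.
- The arm moves only by the tool step_arm, never from a script. Its argument "series" is one flat list of numbers, 5 for each row, row after row: the shift along the world's x, y, z in mm, then the turn about the world's z in rad, then the closure, from 0 (fully open) to 1 (shut). In form: [dx, dy, dz, spin, jaw, dx, dy, dz, spin, jaw, ...]. A call has 1 to 20 rows; each row shifts and turns the commanded pose from where the row before left it; what a row does not reach is not made up. A row lasts 1/8 s, in which the tool goes at most 62.5 mm and 10.7 degrees, less where a joint would pass 70% of its speed; a pose out of reach is approached as far as the arm can. A call is refused whole if a number of a shift passes 62.5 or a number of a turn 0.188, either way. A call with a gripper value outside its range is refused whole. The fingers move at their own pace and stop on an object; "squeeze" is the grip in N (left out, the last holds). Time passes only in rows, so rows that do not move let the fingers close. It gives the time, the measured TCP pose, the force, the opening and the grip force at its end, in the units of the state.
- manip.read_state(): the state, without advancing time (a new reading comes with each control period).
- manip.camera(name): name is "scene" or "top" or "wrist"; returns (picture, depth): 420x560x3 uint8, blue, green, red; 420x560 float32, mm along the optical axis (not along the pixel's ray), 0 where there is no reading.
- manip.camera_info(name): a dict with "fovy" (degrees; the focal length in pixels is half the picture's height over the tangent of half this angle, whatever the lens; pixels are square), "cx", "cy" (the principal point, pixels), "k1" (the pictures are not rectified: a ray, as slopes to the right and down, at radius r is drawn at 1 + k1 r^2 times it, then the intrinsics apply), "eye" and "orientation" of the camera in the world. Camera axes: x right, y down, z forward; pixel columns grow to the right and rows downward; lengths in mm; the calibration is good to about 2 mm. A picture is of the moment at which its call begins: read the wrist's pose just before it. camera_info takes no time and is no camera call; for the wrist camera it gives the pose at the moment of the call.
- manip.sign_off(): hands the job in; it is judged then, once.
The state is a dict: "clock": time; "joints": joint angles; "qd": joint speeds; "effort": joint torques, N m; "eef_pos": TCP position; "eef_rot": TCP orientation; "wrist_force": force on the tool from outside, world axes, zero at the start; "moment": the same for the moment, N m; "finger_gap": finger opening in mm; "finger_force": force on a finger pad.
Only numpy, scipy, OpenCV 4.12 (cv2) and the standard library are available. Lean on these libraries where they do the work, as an engineer would, in place of code of your own. Each camera call takes 0.05 s, during which the arm holds its last target. There are 200 camera calls.

## Working session

There is one attempt and no reset: what is moved stays moved. The work goes in short steps, Python scripts to look and compute and a tool call to move; the robot and the scene stay as the last step left them, time stands still between calls to the robot, and variables do not carry over. Pictures are saved under pics/ and viewed, at most 10 in all, crops included, and the job is handed in when it is done.

Besides the shell and the picture viewer there is one more tool, called after "Call:" by a JSON object that holds its "method" and its "body", one argument or row to a line. step_arm: Moves the arm, as the interface text tells. Its arguments: {"type":"object","properties":{"series":{"type":"array"},"squeeze":{"type":"number"}},"required":["series"]}

```bash
mkdir -p pics; cat > h.py <<'E'
import numpy as np, cv2
from cell import manip
from scipy.spatial.transform import Rotation as R
def rot(info):
    o=np.array(info["orientation"],float)
    return o if o.shape==(3,3) else R.from_euler('xyz',o).as_matrix()
def rays(info,uv):
    f=210/np.tan(np.radians(info["fovy"])/2)
    K=np.array([[f,0,info["cx"]],[0,f,info["cy"]],[0,0,1]])
    uv=np.array(uv,float).reshape(-1,1,2)
    p=cv2.undistortPoints(uv,K,np.array([info["k1"],0,0,0,0.])).reshape(-1,2)
    return np.c_[p,np.ones(len(p))]@rot(info).T
def onplane(info,uv,z):
    d=rays(info,uv); e=np.array(info["eye"])
    return e+d*((z-e[2])/d[:,2])[:,None]
def cloud(info,depth):
    v,u=np.mgrid[:420,:560]
    d=rays(info,np.stack([u,v],-1).reshape(-1,2))
    return (np.array(info["eye"])+d*depth.reshape(-1,1)).reshape(420,560,3)
E
python3 - <<'E'
from h import *
print(manip.read_state())
for n in("scene","top","wrist"):
    i=manip.camera_info(n);print(n,i)
    if n=="wrist":continue
    p,d=manip.camera(n);cv2.imwrite(f"pics/{n}0.png",p);np.savez(f"{n}0.npz",p=p,d=d)
E
```

```text
{'clock': 0.0, 'joints': array([-1.31159863e+00,  3.00483832e-01,  1.52161762e+00,  2.60389330e-05,
        1.32069187e+00, -6.66134892e-02]), 'qd': array([ 0.00107263,  0.00195625, -0.00171155, -0.0013496 ,  0.00073171,
       -0.0004787 ]), 'effort': array([-2.11889535e-03, -5.31819034e+01, -3.52734911e+01,  7.07706157e-02,
        2.43942562e-02, -1.28980464e-04]), 'eef_pos': array([ 175.9754071 , -520.82809714,  229.86387131]), 'eef_rot': array([-3.14039632e+00, -1.05086864e-04,  3.25804664e-01]), 'wrist_force': array([-0.03644706,  0.15511852, -0.38309692]), 'moment': array([0.03311006, 0.01648861, 0.00355879]), 'finger_force': 0.0, 'finger_gap': 94.02105854885757}
scene {'fovy': 56.01058309936082, 'cx': 282.7338705811244, 'cy': 206.47298357332585, 'k1': 0.006522110376406818, 'eye': array([1301.22863436,  463.26443004,  651.66154757]), 'orientation': array([-2.15783844,  0.01114048,  2.11368479])}
top {'fovy': 42.3540567367085, 'cx': 289.51102901792217, 'cy': 209.13068221929467, 'k1': 0.05682732345535445, 'eye': array([ 427.24340158,   13.25934076, 1509.3704456 ]), 'orientation': array([-3.08032537,  0.00651448, -1.57326672])}
wrist {'fovy': 58.65880499643236, 'cx': 278.1209418747862, 'cy': 204.5729250829223, 'k1': -0.02639065957351591, 'eye': array([ 252.36145483, -495.27695439,  383.58546878]), 'orientation': array([ 2.86154000e+00,  1.89076010e-03, -1.24395865e+00])}
```

View pics/top0.png

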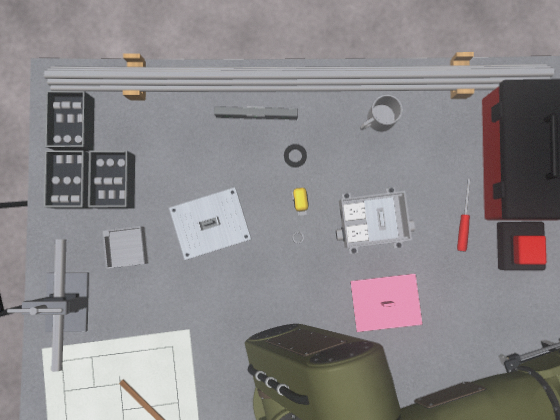

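View pics/scene0.png

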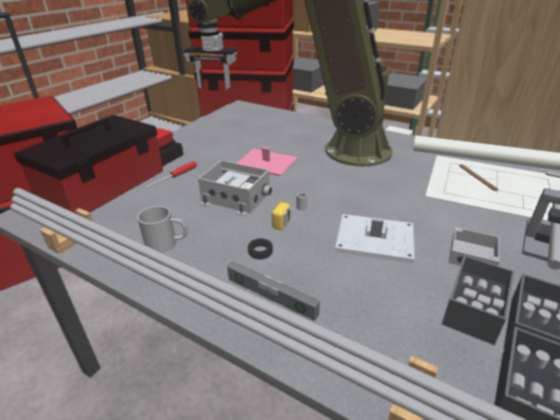

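The top view shows the lid set at about (209,223), the box at (375,220) with its outlets on the left (world +y), and the pink look-alike at (387,303). The scene view shows the same layout, with the coupling and tape measure between the lid and the box.

```bash
cat > m0.py <<'E'
from h import *
i=manip.camera_info("top");z=np.load("top0.npz");p,d=z["p"],z["d"]
C=cloud(i,d);H=C[...,2]
print("bench z",np.median(H[260:300,230:330]))
for n,(u0,v0,u1,v1),zp in (("lid",(160,175,260,270),20),("box",(330,180,420,260),80)):
    g=p[v0:v1,u0:u1].min(2); h=H[v0:v1,u0:u1]
    m=((g>140) if n=="lid" else (h>68)).astype(np.uint8)
    print(n,"h pct",np.percentile(h,[5,50,80,95,99]))
    cs,_=cv2.findContours(m,cv2.RETR_EXTERNAL,cv2.CHAIN_APPROX_NONE)
    c=max(cs,key=cv2.contourArea).reshape(-1,2)+[u0,v0]
    w=onplane(i,c,zp)[:,:2].astype(np.float32)
    r=cv2.minAreaRect(w);print(n,r)
    b=cv2.boxPoints(r);e=b[1]-b[0],b[2]-b[1];L=max(e,key=np.linalg.norm);a=np.arctan2(L[1],L[0]);print(" long axis yaw from y",(a-np.pi/2+np.pi/2)%np.pi-np.pi/2)
    if n=="lid":
        mm=h>45;vv,uu=np.nonzero(mm);print(" rib px",uu.mean()+u0,vv.mean()+v0,len(uu),C[v0:v1,u0:u1][mm].mean(0))
crop=lambda u,v:cv2.resize(p[v-50:v+50,u-60:u+60],None,fx=5,fy=5,interpolation=cv2.INTER_CUBIC)
cv2.imwrite("pics/crop.png",cv2.resize(np.hstack([crop(209,223),crop(375,220)]),(800,333)))
E
python3 m0.py
```

```text
bench z -0.7222210951659918
lid h pct [-5.33112731  2.55548569 19.52069181 23.87838162 53.91077553]
lid ((484.49896240234375, 243.19549560546875), (273.51165771484375, 258.51165771484375), 89.90641021728516)
 long axis yaw from y -0.0016335249
 rib px 210.61157024793388 219.68595041322314 121 [460.49424754 156.30104147 597.7676315 ]
box h pct [-5.26532217  3.90878544 49.21615888 74.71695077 82.12373356]
box ((487.5076599121094, -204.00123596191406), (129.50135803222656, 170.17462158203125), 6.965253829956055)
 long axis yaw from y 0.12156677
```

View pics/crop.png

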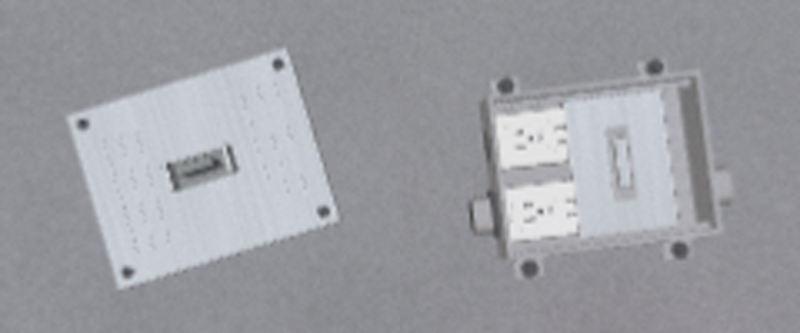

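```bash
python3 - <<'E'
from h import *
i=manip.camera_info("top");z=np.load("top0.npz");p,d=z["p"],z["d"]
C=cloud(i,d)
g=cv2.cvtColor(p,cv2.COLOR_BGR2GRAY)
for n,(u0,v0,u1,v1),zp in (("lid",(160,175,260,270),20),("cover",(330,180,420,260),50)):
    s=p[v0:v1,u0:u1].astype(int);gg=s.min(2)
    t,_=cv2.threshold(gg.astype(np.uint8),0,255,cv2.THRESH_OTSU)
    m=(gg>t).astype(np.uint8)
    if n=="cover": m&=((s[...,0]-s[...,2])>8).astype(np.uint8)
    m=cv2.morphologyEx(m,cv2.MORPH_OPEN,np.ones((3,3)))
    cs,_=cv2.findContours(m,cv2.RETR_EXTERNAL,cv2.CHAIN_APPROX_NONE)
    c=max(cs,key=cv2.contourArea).reshape(-1,2)+[u0,v0]
    r=cv2.minAreaRect(onplane(i,c,zp)[:,:2].astype(np.float32));print(n,t,r)
E
```

```text
lid 169.0 ((481.143798828125, 243.25994873046875), (150.43502807617188, 189.2142333984375), 17.177324295043945)
cover 173.0 ((490.4379577636719, -222.88299560546875), (110.55937194824219, 78.31468200683594), 6.703896999359131)
```

Call:
{"method": "step_arm", "body": {
  "series": [40,40,0,-0.1,0.3,40,40,0,-0.1,0.6,40,40,0,0,0.68,40,40,0,0,0.68,40,40,0,0,0.68,40,40,0,0,0.68,40,40,0,0,0.68,30,40,0,0,0.68,0,0,0,0,0.68,0,0,0,0,0.68],
  "squeeze": 10
}}

```text
clock: 1.35
eef_pos: [485.7, -201.3, 230.2]
eef_rot: [-3.141, 0.001, 0.126]
wrist_force: [1.4, -1.0, -0.2]
finger_gap: 29.8
finger_force: 0.0
```

```bash
python3 - <<'E'
from h import *
i=manip.camera_info("wrist");p,d=manip.camera("wrist");np.savez("w1.npz",p=p,d=d,i=i)
cv2.imwrite("pics/w1.png",p);C=cloud(i,d);H=C[...,2]
for lo,hi,n,zp in((72,90,"rim",80),(59,69,"ridge",64)):
    m=((H>lo)&(H<hi)&(abs(C[...,0]-488)<110)&(abs(C[...,1]+204)<120)).astype(np.uint8)
    if n=="ridge": m&=((abs(C[...,0]-488)<40)&(abs(C[...,1]+222)<25)).astype(np.uint8)
    m=cv2.morphologyEx(m,cv2.MORPH_OPEN,np.ones((3,3)))
    c=np.argwhere(m)[:,::-1]
    r=cv2.minAreaRect(onplane(i,c,zp)[:,:2].astype(np.float32));print(n,len(c),c.min(0),c.max(0),r)
E
```

```text
rim 4069 [178 112] [390 263] ((490.361572265625, -205.17922973632812), (130.18801879882812, 169.36854553222656), 7.077871322631836)
ridge 488 [298 165] [310 208] ((493.14385986328125, -223.09823608398438), (38.83686828613281, 9.88557243347168), 6.916947364807129)
```

View pics/w1.png

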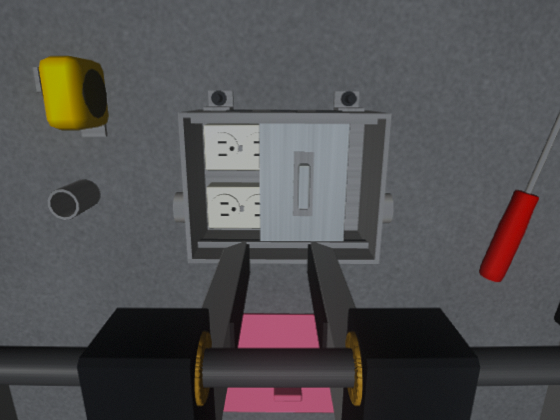

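The wrist view shows the cover over the right (-y) compartment, the ridge at (304,187) and the rim spanning (182–388, 112–262). The fingers are clear of all of it.

Call:
{"method": "step_arm", "body": {
  "series": [3,-11,0,0,0.68,4,-11,-30,0,0.68,0,0,-40,0,0.68,0,0,-40,0,0.68,0,0,-30,0,0.68,0,0,-11,0,0.68,0,0,0,0,0.8,0,0,0,0,1,0,0,0,0,1,0,0,0,0,1],
  "squeeze": 10
}}

```text
clock: 2.65
eef_pos: [493.5, -223.5, 80.6]
eef_rot: [3.14, -0.002, 0.126]
wrist_force: [-1.5, -1.6, 6.4]
finger_gap: 9.5
finger_force: 10.0
```

Call:
{"method": "step_arm", "body": {
  "series": [-1,8,0,0,1,-1,8,0,0,1,-1,8,0,0,1,-1,8,0,0,1,-1,8,0,0,1,-1,8,0,0,1,-0.7,5,0,0,1,0,0,0,0,1,0,0,0,0,1]
}}

```text
clock: 3.78
eef_pos: [487.0, -170.1, 80.6]
eef_rot: [3.141, -0.002, 0.126]
wrist_force: [-1.2, 1.7, 8.3]
finger_gap: 10.1
finger_force: 10.0
```

Nearly home, so I'll nudge it further until the stop pushes back.

Call:
{"method": "step_arm", "body": {
  "series": [-0.1,1,0,0,1,-0.1,1,0,0,1,-0.1,1,0,0,1,-0.1,1,0,0,1,0,0,0,0,1]
}}

```text
clock: 4.4
eef_pos: [486.7, -167.3, 80.7]
eef_rot: [3.138, -0.002, 0.126]
wrist_force: [-0.5, -9.0, 4.6]
finger_gap: 9.8
finger_force: 10.0
```

Call:
{"method": "step_arm", "body": {
  "series": [-0.1,1,0,0,1,0,0,0,0,1,0,0,0,0,1]
}}

```text
clock: 4.78
eef_pos: [486.7, -167.2, 80.7]
eef_rot: [3.137, -0.003, 0.126]
wrist_force: [0.8, -16.3, 1.0]
finger_gap: 9.7
finger_force: 10.0
```

Call:
{"method": "step_arm", "body": {
  "series": [0,-1,0,0,0.8,0,0,0,0,0.75,0,0,10,0,0.7,0,0,40,0,0.7,0,0,50,0,0.5,0,21,50,0.16,0.5,0,41,0,0.17,0.5,0,41,0,0.17,0.5,0,41,0,0.17,0.5,0,41,0,0.17,0.5,0,41,0,0.17,0.5,0,41,0,0.17,0.5,0,41,0,0.17,0.5,-3,41,0,0.17,0.5,-3,41,0,0.17,0.5,0,20,0,0.05,0.5,0,0,0,0,0.5,0,0,0,0,0.5]
}}

```text
clock: 7.02
eef_pos: [480.0, 243.0, 229.5]
eef_rot: [-3.141, 0.0, 1.863]
wrist_force: [-0.4, -0.6, -0.2]
finger_gap: 47.0
finger_force: 0.0
```

```bash
python3 - <<'E'
from h import *
i=manip.camera_info("wrist");p,d=manip.camera("wrist");np.savez("w2.npz",p=p,d=d,i=i)
print(manip.read_state()["eef_pos"],manip.read_state()["eef_rot"])
cv2.imwrite("pics/w2.png",p);C=cloud(i,d);H=C[...,2]
print(np.percentile(H,[10,50,90]))
near=(np.hypot(C[...,0]-481,C[...,1]-243)<60)
for lo,hi,n,zp in((13,28,"lid",20),(48,53.5,"ears?",56),(60,72,"rib",66)):
    m=((H>lo)&(H<hi)&(np.hypot(C[...,0]-481,C[...,1]-243)<(140 if n=="lid" else 45))).astype(np.uint8)
    m=cv2.morphologyEx(m,cv2.MORPH_OPEN,np.ones((3,3) if n=="lid" else (2,2)))
    c=np.argwhere(m)[:,::-1]
    if len(c):
        r=cv2.minAreaRect(onplane(i,c,zp)[:,:2].astype(np.float32));print(n,len(c),c.min(0),c.max(0),r)
E
```

```text
[480.06853486 242.87355695 229.59567778] [3.14154335e+00 1.54457217e-04 1.86298830e+00]
[-1.44898179e+00 -2.19202074e-02  3.18811925e+02]
lid 25964 [200  82] [360 269] ((482.6610412597656, 243.32432556152344), (149.93287658691406, 189.66575622558594), 17.383132934570312)
ears? 30 [270 162] [293 216] ((482.65234375, 244.70680236816406), (21.12822151184082, 49.981136322021484), 16.814197540283203)
rib 296 [278 177] [286 210] ((483.3596496582031, 243.5508270263672), (7.090912818908691, 29.80072021484375), 16.813840866088867)
```

View pics/w2.png

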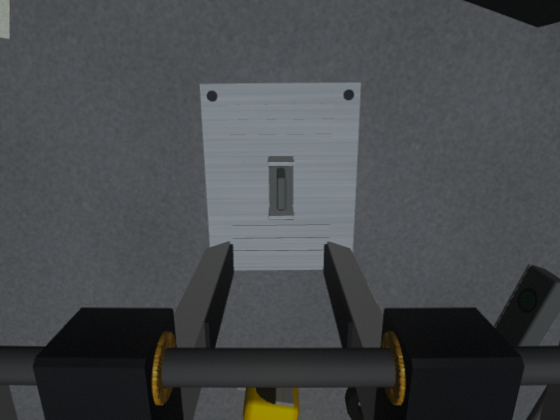

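The wrist view shows the lid set squarely in view, with the rib at (282,193) between its ears and the finger gap straddling the rib axis.

Call:
{"method": "step_arm", "body": {
  "series": [3,0.5,-40,0.005,0.5,0,0,-50,0,0.5,0,0,-40,0,0.5,0,0,-25,0,0.5,0,0,-12,0,0.5,0,0,-6.5,0,0.5,0,0,0,0,0.8,0,0,0,0,1,0,0,0,0,1,0,0,0,0,1,0,0,0,0,1],
  "squeeze": 35
}}

```text
clock: 8.45
eef_pos: [482.8, 244.5, 56.2]
eef_rot: [3.142, -0.0, 1.871]
wrist_force: [-2.2, -0.3, 2.8]
finger_gap: 8.1
finger_force: 35.0
```

Call:
{"method": "step_arm", "body": {
  "series": [0,0,3,0,1,0,0,8,0,1,0,0,15,0,1,0,0,25,0,1,0,0,35,0,1,0,0,35,0,1,0,0,25,0,1,0,0,15,0,1,0,0,9,0,1,0,0,4,0,1,0,0,0,0,1,0,0,0,0,1]
}}

```text
clock: 9.95
eef_pos: [482.7, 244.3, 229.2]
eef_rot: [-3.14, 0.0, 1.871]
wrist_force: [0.2, -1.1, -5.9]
finger_gap: 7.8
finger_force: 35.0
```

Call:
{"method": "step_arm", "body": {
  "series": [0,-6,0,0,1,0,-14,0,0,1,0.5,-24,0,-0.01,1,0.5,-34,0,-0.02,1,0.5,-36,0,-0.02,1,0.5,-36,0,-0.02,1,0.5,-36,0,-0.02,1,0.5,-36,0,-0.02,1,0.5,-36,0,-0.02,1,0.5,-36,0,-0.02,1,0.5,-36,0,-0.02,1,0.5,-36,0,-0.007,1,0.5,-34,0,0,1,0.5,-24,0,0,1,0.5,-14,0,0,1,0.5,-8,0,0,1,0.5,-3,0,0,1,0,0,0,0,1,0,0,0,0,1,0,0,0,0,1]
}}

```text
clock: 12.45
eef_pos: [490.4, -204.2, 230.0]
eef_rot: [3.142, -0.0, 1.694]
wrist_force: [0.7, -0.0, -5.7]
finger_gap: 7.9
finger_force: 35.0
```

```bash
python3 - <<'E'
from h import *
i=manip.camera_info("wrist");p,d=manip.camera("wrist");np.savez("w3.npz",p=p,d=d,i=i)
s=manip.read_state();print(s["eef_pos"],s["eef_rot"],s["wrist_force"],s["moment"])
cv2.imwrite("pics/w3.png",p)
C=cloud(i,d);H=C[...,2];t=s["eef_pos"]
m=(abs(H-(t[2]-36))<14)&(np.hypot(C[...,0]-t[0],C[...,1]-t[1])<130)
P=C[m];print(m.sum(),np.median(P[:,2]))
A=np.c_[P[:,:2]-t[:2],np.ones(len(P))];print("plane",np.linalg.lstsq(A,P[:,2],rcond=None)[0])
r=cv2.minAreaRect(P[:,:2].astype(np.float32));print(r)
E
```

```text
[ 490.37415777 -204.32026355  230.01169814] [3.14151652e+00 3.35287179e-05 1.69415752e+00] [-0.41722473 -1.71145118 -5.99604914] [ 0.01352801 -0.02178316 -0.01038494]
62095 193.1613720395395
plane [-1.03109729e-03  1.98932625e-03  1.93191107e+02]
((490.55181884765625, -206.4741973876953), (151.11856079101562, 191.2163543701172), 7.09622859954834)
```

View pics/w3.png

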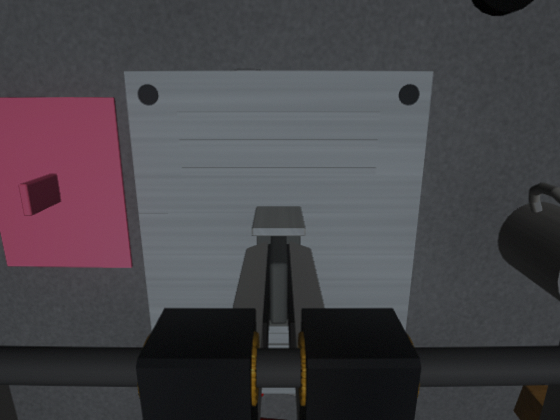

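The wrist view shows the held set level, with its rib at (280,270) between the fingers and the pink look-alike untouched at left. The lid is about 1–2 mm toward -y of the tool, within the play, so I'll lower it.

Call:
{"method": "step_arm", "body": {
  "series": [0,0.5,-8,0,1,0,0,-18,0,1,0,0,-22,0,1,0,0,-18,0,1,0,0,-12,0,1,0,0,-6,0,1,0,0,-3,0,1,0,0,-3,0,1,0,0,-3,0,1,0,0,-3,0,1,0,0,-3,0,1,0,0,-2,0,1,0,0,-1.5,0,1,0,0,0,0,1,0,0,0,0,1]
}}

```text
clock: 14.38
eef_pos: [490.4, -204.1, 127.5]
eef_rot: [3.141, 0.0, 1.694]
wrist_force: [0.8, -0.1, -5.4]
finger_gap: 7.7
finger_force: 35.0
```

No contact yet and no sideways force. I'll take it down the last few mm.

Call:
{"method": "step_arm", "body": {
  "series": [0,0,-1,0,1,0,0,-1,0,1,0,0,-1,0,1,0,0,0,0,1,0,0,0,0,1]
}}

```text
clock: 15.0
eef_pos: [490.3, -204.1, 124.5]
eef_rot: [3.142, 0.0, 1.694]
wrist_force: [-0.1, 0.2, -6.0]
finger_gap: 8.2
finger_force: 35.0
```

Call:
{"method": "step_arm", "body": {
  "series": [0,0,-0.5,0,1,0,0,-0.5,0,1,0,0,0,0,1,0,0,0,0,1]
}}

```text
clock: 15.5
eef_pos: [490.4, -204.1, 124.3]
eef_rot: [3.141, 0.0, 1.694]
wrist_force: [-4.1, 2.9, 5.2]
finger_gap: 7.7
finger_force: 35.0
```

Seated: contact at TCP z 124.3, against 124 expected. I'll release, rise, turn a quarter and look.

Call:
{"method": "step_arm", "body": {
  "series": [0,0,0,0,0.9,0,0,0,0,0.7,0,0,0,0,0.5,0,0,0,0,0.5,0,0,10,0,0.5,0,0,30,0,0.4,0,0,40,0,0.2,0,0,26,-0.1745,0,0,0,0,-0.1745,0,0,0,0,-0.1745,0,0,0,0,-0.1745,0,0,0,0,-0.1745,0,0,0,0,-0.1745,0,0,0,0,-0.1745,0,0,0,0,-0.1745,0,0,0,0,-0.1745,0,0,0,0,0,0,0,0,0,0,0]
}}

```text
clock: 17.75
eef_pos: [490.3, -204.1, 229.8]
eef_rot: [3.141, -0.0, 0.127]
wrist_force: [-0.4, 1.2, 0.4]
finger_gap: 93.9
finger_force: 0.0
```

```bash
cat > m4.py <<'E'
from h import *
i=manip.camera_info("wrist");p,d=manip.camera("wrist")
s=manip.read_state();print(s["eef_pos"],s["eef_rot"],s["finger_gap"])
cv2.imwrite("pics/w4.png",p)
C=cloud(i,d);H=C[...,2];near=np.hypot(C[...,0]-490,C[...,1]+205)
for lo,hi,n,zp,rad in((80,96,"plate",88,130),(117,128,"ears",124,45),(129,140,"rib",134,45)):
    m=((H>lo)&(H<hi)&(near<rad)).astype(np.uint8)
    if n=="plate": m=cv2.morphologyEx(m,cv2.MORPH_OPEN,np.ones((3,3)))
    P=C[m>0]
    c=np.argwhere(m)[:,::-1]
    print(n,len(c),np.median(P[:,2]),c.min(0),c.max(0),cv2.minAreaRect(onplane(i,c,zp)[:,:2].astype(np.float32)))
    if n=="plate":
        A=np.c_[P[:,:2]-[490,-205],np.ones(len(P))];print("plane",np.linalg.lstsq(A,P[:,2],rcond=None)[0])
E
python3 m4.py
```

```text
[ 490.34644696 -204.07179734  229.69859837] [ 3.14148420e+00 -2.60554487e-04  1.26551479e-01] 93.9303767951867
plate 37807 87.49209771965968 [158 105] [404 282] ((490.69586181640625, -205.79559326171875), (150.10133361816406, 189.65162658691406), 7.205201625823975)
plane [-1.50750264e-03  5.46555668e-04  8.75138360e+01]
ears 549 122.22816228800144 [244 194] [318 227] ((491.8877258300781, -205.84283447265625), (24.317752838134766, 53.46268844604492), 6.503541469573975)
rib 495 133.03189367889883 [260 209] [302 221] ((491.7791748046875, -205.8621368408203), (8.812370300292969, 29.472387313842773), 7.358867168426514)
```

View pics/w4.png

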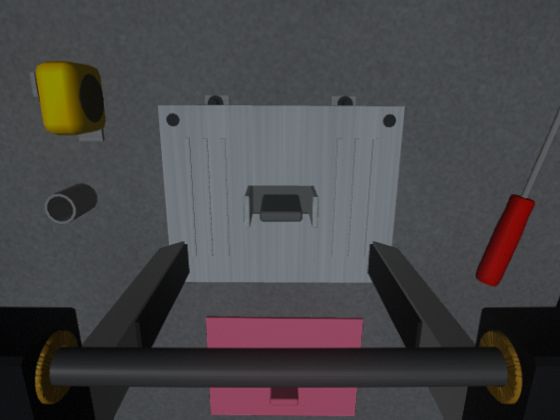

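The wrist view shows the set seated and level on the box: plate at (158–404, 105–282) and z 87.5, ears at (249,207) and (314,207), rib at (281,208). Now I'll grip the ears.

Call:
{"method": "step_arm", "body": {
  "series": [0.8,-1.7,-30,-0.003,0,0,0,-40,0,0,0,0,-25,0,0,0,0,-12,0,0,0,0,-5,0,0,0,0,0,0,0.15,0,0,0,0,0.3,0,0,0,0,0.36,0,0,0,0,0.4,0,0,0,0,0.45,0,0,0,0,0.55,0,0,0,0,1,0,0,0,0,1,0,0,0,0,1],
  "squeeze": 25
}}

```text
clock: 19.55
eef_pos: [491.2, -205.8, 117.6]
eef_rot: [3.141, -0.0, 0.12]
wrist_force: [-1.7, 0.1, 5.0]
finger_gap: 53.7
finger_force: 25.0
```

Call:
{"method": "step_arm", "body": {
  "series": [0,0,1,0,1,0,0,2,0,1,0,0,3,0,1,0,0,4,0,1,0,0,4,0,1,0,0,5,0,1,0,0,6,0,1,0,0,8,0,1,0,0,10,0,1,0,0,12,0,1,0,0,12,0,1,0,0,12,0,1,0,0,10,0,1,0,0,6,0,1,0,0,3,0,1,0,0,2,0,1,0,0,0,0,1,0,0,0,0,1,0,0,0,0,1,0,0,0,0,1]
}}

```text
clock: 22.05
eef_pos: [491.1, -205.7, 217.3]
eef_rot: [-3.141, 0.0, 0.12]
wrist_force: [0.4, 0.3, -4.0]
finger_gap: 53.6
finger_force: 25.0
```

```bash
python3 - <<'E'
from h import *
s=manip.read_state();print(s["eef_pos"],s["eef_rot"],s["wrist_force"],s["finger_gap"])
i=manip.camera_info("wrist");p,d=manip.camera("wrist");C=cloud(i,d);t=s["eef_pos"]
m=(abs(C[...,2]-(t[2]-30))<16)&(np.hypot(C[...,0]-t[0],C[...,1]-t[1])<130);P=C[m]
print("held plane",np.linalg.lstsq(np.c_[P[:,:2]-t[:2],np.ones(len(P))],P[:,2],rcond=None)[0])
q,_=manip.camera("scene")
cv2.imwrite("pics/fin.png",np.hstack([cv2.resize(q[110:240,150:310],(492,400)),cv2.resize(p,(308,400))]))
i=manip.camera_info("scene");f=210/np.tan(np.radians(i["fovy"])/2)
for z in (80,84,134):
    c=rot(i).T@(np.array([490.5,-205.5,z])-i["eye"]);u=np.array([i["cx"]+f*c[0]/c[2],i["cy"]+f*c[1]/c[2]]);print(z,((u-[150,110])*492/160).round())
E
```

```text
[ 491.10030154 -205.71280339  217.33561978] [-3.14146227e+00  1.83302676e-04  1.20357613e-01] [ 0.36734107  0.29811693 -3.97885962] 53.63709583236303
held plane [-5.51256321e-03 -4.68495792e-05  1.87513025e+02]
80 [257. 196.]
84 [257. 192.]
134 [252. 146.]
```

View pics/fin.png

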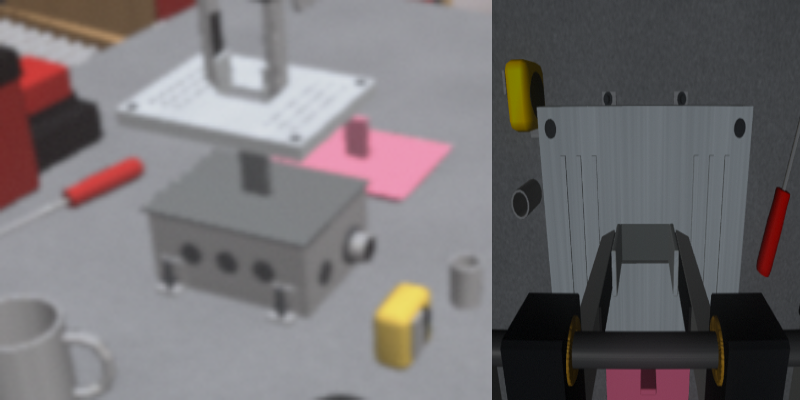

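The picture shows the grey inner lid seated flat on the box, rim corners at about (150,210) and (305,245) and rib at (255,172). The outer lid is held level above it (tilt 0.3°), and everything else is in place.

Call:
{"method": "step_arm", "body": {
  "series": [0,0,0,0,1,0,0,0,0,1,0,0,0,0,1,0,0,0,0,1]
}}

```text
clock: 22.65
eef_pos: [491.1, -205.8, 217.4]
eef_rot: [3.142, -0.0, 0.12]
wrist_force: [-0.5, -0.4, -3.9]
finger_gap: 53.8
finger_force: 25.0
```

```bash
python3 -c "
from cell import manip
print(manip.sign_off())"
```

```text
the job is handed in; nothing more can be done
None
```

The job is done and handed in at about 23 s: the slide cover is fully home, the inner lid is seated on the box, and the outer lid is held level and still, its skirt edge about 92 mm above the rim.

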